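Rack the gel-caster spacer plates by thickness

TASK

Put the three gel-caster spacer plates away in the leaning storage rack. First slide the rack's flat blue cover fully open by pressing on its rubber pad and dragging it down the slope towards you, then drop each upright plate into the slot that narrows to its thickness, so that each stops on its step and all three stand out of the rack equally far. Leave the cover open, and leave the other things on the bench where they stand.

Things in the scene. Friction and masses are not known exactly. Their poses are not given: they have to be found in the camera images.
- cover (a joint): travel in m of the flat blue cover (99x216x5 mm) over the rack's slots: 0 shut, 0.105 fully open (end stop). It slides down the slope towards the robot (-x of the slot points). No handle, upper edge hidden by a stop: press on its rubber pad and drag. Sliding friction about 1.5 N, so 6 to 12 N of pressing is ample; it stays where it is left.
- cover_pad (a point): centre of the top face of the ribbed black rubber pad (60 mm along the slope, 120 mm across) on the cover; moves with it. Axes as the slot points: z = outward normal of the slope, leaning 30 degrees from vertical towards the robot; x up the slope, away from the robot; y along the row of slots. This face is 8.5 mm out from the plane of the mouths.
- rack: fixed grey leaning rack on a light grey base, 244 mm wide; origin on the bench below the middle of the mouths, which is 110 mm high; x horizontal, away from the robot, y along the row. Three slots 72 mm apart, leaning 30 degrees. A plate of a slot's own thickness stops on its step, 70 mm standing out; a thinner one falls deeper, a thicker one does not go in.
- slot_thin (a point): mouth centre of the leftmost (+y) slot, for the 10 mm plate. z = outward slot axis, 30 degrees off vertical towards the robot (parts go in along -z); x along the slot, up the slope; y across. 86 mm long (x); width 24.4 mm at the mouth, tapering to 12.4 at 10 mm depth; a step at 40 mm depth narrows it to 5 mm (floor 75 mm deep). Seated plate: centre 15 mm out along z.
- slot_medium (a point): mouth centre of the middle slot, for the 16 mm plate. z = outward slot axis, 30 degrees off vertical towards the robot (parts go in along -z); x along the slot, up the slope; y across. 86 mm long (x); width 30.4 mm at the mouth, tapering to 18.4 at 10 mm depth; a step at 40 mm depth narrows it to 12 mm (floor 75 mm deep). Seated plate: centre 15 mm out along z.
- slot_thick (a point): mouth centre of the rightmost (-y) slot, for the 22 mm plate. z = outward slot axis, 30 degrees off vertical towards the robot (parts go in along -z); x along the slot, up the slope; y across. 86 mm long (x); width 36.4 mm at the mouth, tapering to 24.4 at 10 mm depth; a step at 40 mm depth narrows it to 18 mm (floor 75 mm deep). Seated plate: centre 15 mm out along z.
- center_thin (a point): centre (half-way up) of the thin yellow plastic spacer plate, 80 mm wide (x), 10 mm thick (y), 110 mm long (z, vertical at the start), about 110 g. Same either way round and either end up. Starts upright in a fixed black foot (100x38 mm, cheeks 32 mm high, plate's lower edge 8 mm above the bench): lift it straight up 30 mm to clear.
- center_medium (a point): centre (half-way up) of the medium green plastic spacer plate, 80 mm wide (x), 16 mm thick (y), 110 mm long (z, vertical at the start), about 170 g. Same either way round and either end up. Starts upright in a fixed black foot (100x44 mm, cheeks 32 mm high, plate's lower edge 8 mm above the bench): lift it straight up 30 mm to clear.
- center_thick (a point): centre (half-way up) of the thick red plastic spacer plate, 80 mm wide (x), 22 mm thick (y), 110 mm long (z, vertical at the start), about 230 g. Same either way round and either end up. Starts upright in a fixed black foot (100x50 mm, cheeks 32 mm high, plate's lower edge 8 mm above the bench): lift it straight up 30 mm to clear.
- timer: white bench timer, 46x68x52 mm; loose bystander to be left alone; origin at the centre of its underside
- tape: roll of beige tape lying flat, 98 mm across, 20 mm high; loose bystander to be left alone; origin at the centre of its underside
- red_bottle: small amber bottle with red cap, 37 mm across, 72 mm high; loose bystander to be left alone; origin at the centre of its underside
- clear_bottle: clear bottle with blue cap, 56 mm across, 104 mm high; loose bystander to be left alone; origin at the centre of its underside
- beaker: small glass beaker, 45 mm across, 52 mm high; loose bystander to be left alone; origin at the centre of its underside
- spacer_thin: the same thin yellow spacer plate; origin at the centre of its lower edge face, axes as for center_thin
- spacer_medium: the same medium green spacer plate; origin at the centre of its lower edge face, axes as for center_medium
- spacer_thick: the same thick red spacer plate; origin at the centre of its lower edge face, axes as for center_thick
Mind the look-alikes: they are no part of the job. Of the things shaped like the spacer_thick, the red one is meant.

How it is judged:
On the way:
1. the cover is slid open, at least 90 mm (value of joint cover above 0.09 m), for 0.2 s.
At the end, for the whole second after the job is handed in: The cover is at least 90 mm open. Each spacer plate is released, at rest, in the slot of its own thickness and rests on its step: its centre is within 8 mm along and 6 mm across the slot's axis and 10 to 19 mm out from the mouth, and it stands within 0.14 rad (8 degrees) of the slot's direction (value of joint cover above 0.09 m and x of center_thin in the frame of slot_thin between -0.008 and 0.008 m and y of center_thin in the frame of slot_thin between -0.006 and 0.006 m and z of center_thin in the frame of slot_thin between 0.01 and 0.019 m and angle between the z axis of center_thin and the z axis of slot_thin, either way round below 0.14 rad and angle between the y axis of center_thin and the y axis of slot_thin, either way round below 0.14 rad and linear speed of each of spacer_thin, spacer_medium, spacer_thick below 0.02 m/s and x of center_medium in the frame of slot_medium between -0.008 and 0.008 m and y of center_medium in the frame of slot_medium between -0.006 and 0.006 m and z of center_medium in the frame of slot_medium between 0.01 and 0.019 m and angle between the z axis of center_medium and the z axis of slot_medium, either way round below 0.14 rad and angle between the y axis of center_medium and the y axis of slot_medium, either way round below 0.14 rad and x of center_thick in the frame of slot_thick between -0.008 and 0.008 m and y of center_thick in the frame of slot_thick between -0.006 and 0.006 m and z of center_thick in the frame of slot_thick between 0.01 and 0.019 m and angle between the z axis of center_thick and the z axis of slot_thick, either way round below 0.14 rad and angle between the y axis of center_thick and the y axis of slot_thick, either way round below 0.14 rad); the robot touches nothing.
It fails at once if the white bench timer is moved more than 30 mm (distance of timer from where it was at the start of the episode above 0.03 m).
It fails at once if the roll of beige tape lying flat is moved more than 30 mm (distance of tape from where it was at the start of the episode above 0.03 m).
It fails at once if the small amber bottle with red cap is moved more than 30 mm (distance of red_bottle from where it was at the start of the episode above 0.03 m).
It fails at once if the clear bottle with blue cap is moved more than 30 mm (distance of clear_bottle from where it was at the start of the episode above 0.03 m).
It fails at once if the small glass beaker is moved more than 30 mm (distance of beaker from where it was at the start of the episode above 0.03 m).
It also fails if it takes over 72 s, if anything falls off the work surface, if the arm or the gripper's body presses on something with over 40 N, if the wrist force passes 120 N, or if a joint passes its speed limit or range.

ROBOT

A 7-joint arm with a two-finger parallel gripper is mounted at the origin on a cart in front of the work surface, level with it; the furniture and walls round the work are solid. World frame = base frame: x ahead of the robot, y to its left, z up, the work surface at z = 0. Lengths are in m, angles in rad, forces in N, time in s.
With the tool pointing down it reaches from about 0.4 to 0.85 m from the base axis. Payload 10.4 kg.
Tool frame: the origin (TCP) lies between the finger pads; the fingertips stand 11 mm ahead of it and the grasp point (between the pads) lies 8 mm behind it; z points along the fingers, y is the direction in which the jaws open and shut (so a half turn about z gives the same grasp; the last joint's range is limited). The gripper opens to 87 mm and grips with 3 to 60 N. Pads are 19 mm wide; open, the fingers measure 117 mm over their backs; the gripper's body (75 mm by 190 mm) begins 51 mm behind the grasp point.
Start: joints at [-0.023, 0.332, -0.065, 1.46, 0.022, 1.35, -0.088], TCP at [0.625, 0, 0.234] pointing down, gripper open.
Joint ranges: [-2.6, 2.6], [-0.5, 2.12], [-1.47, 1.34], [0.16, 2.42], [-1.27, 4.41], [0.06, 2.06], [-2.6, 2.6]. Speed limits (rad/s): [2.22, 2.22, 2.79, 2.79, 3.14, 3.14, 3.14].

INTERFACE

Orientations are given as a unit quaternion [x, y, z, w].
In Python, from bench import r, eyes gives the robot as it stands.
- The arm moves only by the shell command python3 -m inch 'ROWS' [FORCE]. ROWS is a JSON object of lists of equal length, an entry for each row: "translation": the shift along the world's x, y, z scaled (see below), a list of three; "rot": the turn, a rotation vector about the world's x, y, z scaled (see below), a list of three; "jaw": the finger opening in mm, from 0 to 87. In form: {"translation": [[tx, ty, tz], ...], "rot": [[ax, ay, az], ...], "jaw": [jaw, ...]}. A call has 1 to 20 rows; each row is the pose to reach, as a shift and turn from the pose measured when the call began; what a row does not reach only later rows make up. The controller multiplies each number of a shift by 100 mm and each number of a turn by 60 degrees. A row lasts 1/10 s, in which the tool goes at most 50 mm and 8.59 degrees, less where a joint would pass 70% of its speed; a pose out of reach is approached as far as the arm can. A call with a number of a shift or a turn outside -1 to 1 is refused whole. A call with a gripper value outside its range is refused whole. The fingers move at their own pace and stop on an object; FORCE is the grip in N (left out, the last holds). Time passes only in rows, so rows that repeat a pose let the fingers close. It gives the time, the measured TCP pose, the force and the opening at its end, in the units of the state.
- r.read_state(): the state, without advancing time (a new reading comes with each control period).
- eyes.camera(name): name is "scene" or "side" or "wrist"; returns the picture (420x560x3 uint8, blue, green, red); there is no depth.
- eyes.calibration(name): a dict with "fx", "fy", "cx", "cy" (pixels), "R" (3x3) and "t" (3): a world point X has camera coordinates R X + t; the wrist camera has in their place "hand_eye" (4x4, takes a point from camera to tool coordinates, whose origin is the TCP and whose axes are the flange's). Camera axes: x right, y down, z forward; pixel columns grow to the right and rows downward; lengths in m; the calibration is good to about 2 mm. A picture is of the moment at which its call begins: read the wrist's pose just before it. calibration takes no time and is no camera call.
- r.close_job(): hands the job in, once; it reports no verdict.
The state is a dict: "time": time; "joint_positions": joint angles; "joint_vel": joint speeds; "joint_torque": joint torques, N m; "ee_pos": TCP position; "eef_rot": TCP orientation; "ft_force": force on the tool from outside, world axes, zero at the start; "torque": the same for the moment, N m; "width": finger opening in m.
Only numpy, scipy, OpenCV 4.12 (cv2) and the standard library are available. Lean on these libraries where they do the work, as an engineer would, in place of code of your own. Each camera call takes 0.05 s, during which the arm holds its last target. There are 200 camera calls.

## Working session

There is one attempt and no reset: what is moved stays moved. The work goes in short steps, Python scripts to look and compute and a shell command to move; the robot and the scene stay as the last step left them, time stands still between calls to the robot, and variables do not carry over. Pictures are saved under pics/ and viewed, about 8 in all and at most 12, crops included, and the job is handed in when it is done.

```bash
ls; mkdir -p pics; python3 - <<'E'
from bench import r,eyes
import cv2,numpy as np
print(r.read_state())
for n in("scene","side","wrist"):
    print(n,eyes.calibration(n)); cv2.imwrite(f"pics/{n}0.png",eyes.camera(n))
E
```

```text
pics
{'time': 0.0, 'joint_positions': array([-0.02260223,  0.33284753, -0.0646855 ,  1.4609568 ,  0.02159714,
        1.34989296, -0.08850778]), 'joint_vel': array([ 2.62354426e-04, -1.46526292e-04,  1.05272595e-03, -1.14735487e-05,
        3.43738073e-04, -9.68340842e-04,  3.35798193e-04]), 'joint_torque': array([-1.20520472e-04, -6.23245955e+01,  2.44190963e-02, -3.89891267e+01,
       -6.13984605e-02,  3.97891912e-02,  1.87085252e-04]), 'ee_pos': array([ 6.24623488e-01, -1.18754145e-05,  2.32761699e-01]), 'eef_rot': array([ 7.07106098e-01,  7.07107113e-01, -5.21871354e-04, -4.73526751e-04]), 'ft_force': array([ 0.5052415 ,  0.97350178, -0.43816985]), 'torque': array([-0.01549936, -0.01707977,  0.00870791]), 'width': 0.08723637464158768}
scene {'fx': 447.07376042631284, 'fy': 447.07376042631284, 'cx': 281.16698492884325, 'cy': 219.93633642234008, 'R': array([[ 0.88129066, -0.47256765, -0.00256673],
       [-0.29730939, -0.55021363, -0.78030256],
       [ 0.3673335 ,  0.68843648, -0.62539693]]), 't': array([-0.46304032,  0.27114854,  0.93603176])}
side {'fx': 383.57298068625494, 'fy': 383.57298068625494, 'cx': 285.1001100789402, 'cy': 207.12758828703247, 'R': array([[ 0.92548981, -0.37833811, -0.01813505],
       [-0.20877725, -0.46959103, -0.857844  ],
       [ 0.31603902,  0.79771207, -0.5135901 ]]), 't': array([-0.49829181,  0.25314175,  0.81840566])}
wrist {'fx': 347.7084342395718, 'fy': 347.7084342395718, 'cx': 280.93910879541215, 'cy': 208.73158920082415, 'hand_eye': array([[ 4.24029741e-04, -9.57176376e-01, -2.89505103e-01,
         8.02986736e-02],
       [ 9.99999897e-01,  3.58584862e-04,  2.79099532e-04,
        -2.81288991e-04],
       [-1.63335331e-04, -2.89505192e-01,  9.57176430e-01,
        -1.51435585e-01],
       [ 0.00000000e+00,  0.00000000e+00,  0.00000000e+00,
         1.00000000e+00]])}
```

View pics/scene0.png

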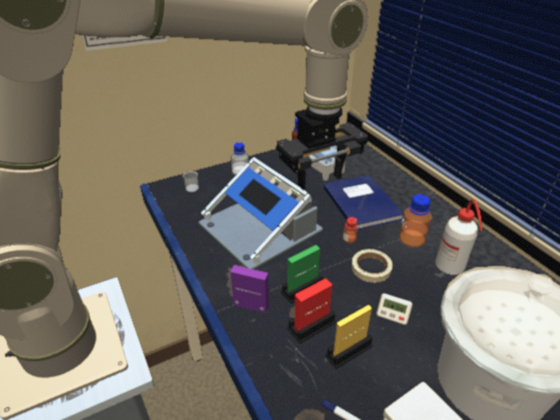

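View pics/side0.png

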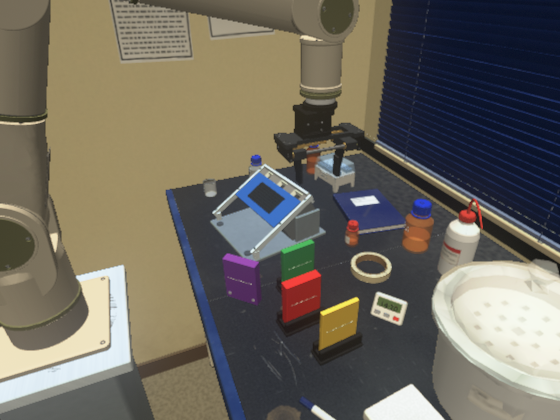

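Scene view: the rack is at about (255,205) px. The green plate is at (303,268), red at (313,305) and yellow at (352,330), with purple as a decoy at (250,288). I'll fit the plates by silhouette and zoom in on the rack.

```bash
cat > h.py <<'E'
import numpy as np,cv2
from bench import r,eyes
from scipy.optimize import minimize
from scipy.spatial.transform import Rotation as Ro
def proj(P,c):
    q=np.atleast_2d(P)@c['R'].T+c['t']; return np.c_[c['fx']*q[:,0]/q[:,2]+c['cx'],c['fy']*q[:,1]/q[:,2]+c['cy']]
def wristcal(s):
    c=dict(eyes.calibration('wrist'));H=c['hand_eye'];Rw=Ro.from_quat(s['eef_rot']).as_matrix()
    Rc=Rw@H[:3,:3];tc=Rw@H[:3,3]+s['ee_pos'];c['R']=Rc.T;c['t']=-Rc.T@tc;return c
def hullmask(P,c,shape=(420,560)):
    m=np.zeros(shape,np.uint8);cv2.fillConvexPoly(m,cv2.convexHull((proj(P,c)*16).round().astype(np.int32)),1,shift=4);return m
def box(l,w,z0,z1):return np.array([[a*l/2,b*w/2,z] for a in(-1,1) for b in(-1,1) for z in(z0,z1)])
def place(P,x,y,a,t=0):return (Ro.from_euler('z',a)*Ro.from_euler('y',t)).apply(P)+[x,y,0]
HUE={'yellow':(20,33),'green':(45,80),'red':(0,8),'blue':(100,120)}
def mask(im,col,s=110,v=60):
    h=cv2.cvtColor(im,cv2.COLOR_BGR2HSV);lo,hi=HUE[col]
    m=cv2.inRange(h,(lo,s,v),(hi,255,255))
    if col=='red':m|=cv2.inRange(h,(172,s,v),(180,255,255))
    m=cv2.morphologyEx(m,cv2.MORPH_CLOSE,np.ones((5,5)))
    n,L,st,_=cv2.connectedComponentsWithStats(m);k=1+st[1:,4].argmax();return (L==k).astype(np.uint8),st[k]
E
python3 - <<'E'
from h import *
I={n:cv2.imread(f'pics/{n}0.png') for n in('scene','side')};C={n:eyes.calibration(n) for n in I}
def ray0(c,uv,z):
    d=c['R'].T@[(uv[0]-c['cx'])/c['fx'],(uv[1]-c['cy'])/c['fy'],1];o=-c['R'].T@c['t'];return o+d*(z-o[2])/d[2]
for col,t in(('yellow',.010),('green',.016),('red',.022)):
    M={}
    for n in I:
        M[n],st=mask(I[n],col);print(col,n,st)
    B=box(.08,t,.040,.118)
    x0=ray0(C['scene'],np.argwhere(M['scene']).mean(0)[::-1],.079)
    best=None
    for a in np.linspace(0,np.pi,7)[:-1]:
        f=lambda p:sum(1-(m:=hullmask(place(B,*p),C[n]),(m&M[n]).sum()/(m|M[n]).sum())[1] for n in I)
        q=minimize(f,[x0[0],x0[1],a],method='Nelder-Mead',options=dict(initial_simplex=np.array([x0[0],x0[1],a])+np.array([[0,0,0],[.02,0,0],[0,.02,0],[0,0,.3]])))
        if best is None or q.fun<best.fun:best=q
    print(col,best.x.round(4),best.fun,np.degrees(best.x[2]))
print(ray0(C['scene'],(260,200),.11),ray0(C['side'],(268,198),.11))
z=np.hstack([cv2.resize(I[n][y:y+130,x:x+130],(400,400),interpolation=cv2.INTER_CUBIC) for n,x,y in(('scene',195,145),('side',203,150))])
cv2.imwrite('pics/z.png',z)
E
```

```text
yellow scene [ 333  305   39   52 1114]
yellow side [ 318  297   42   54 1471]
yellow [ 0.5274 -0.293   3.3065] 0.20812899147758235 189.44694183751807
green scene [ 288  245   32   47 1035]
green side [281 240  33  41 980]
green [ 0.5303 -0.0968  0.2396] 0.20131055076310556 13.726825520963406
red scene [ 294  278   39   53 1440]
red side [ 281  269   41   54 1612]
red [ 0.4915 -0.201   3.3077] 0.20504426129426134 189.5179875208384
[0.53841029 0.14000185 0.11      ] [0.54992968 0.1469845  0.11      ]
```

View pics/z.png

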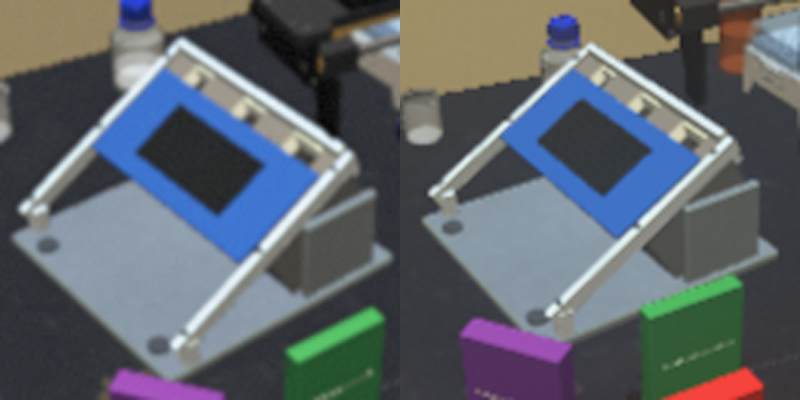

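```bash
python3 - <<'E'
from h import *
C={n:eyes.calibration(n) for n in('scene','side')}
k=130/400
px={'scene':np.array([[180,105],[265,165],[218,215],[137,152]])*k+[195,145],
'side':(np.array([[582,98],[652,150],[606,196],[537,141]])-[400,0])*k+[203,150]}
P=np.array([[.03,.06,0],[.03,-.06,0],[-.03,-.06,0],[-.03,.06,0]])
from scipy.optimize import least_squares
def f(p):
    Q=place(P,p[0],p[1],p[2],-np.pi/6)+[0,0,p[3]]
    return np.concatenate([(proj(Q,C[n])-px[n]).ravel() for n in C]+[[(p[3]-.117)*200]])
q=least_squares(f,[.54,.14,0,.117]);print(q.x,np.degrees(q.x[2]),f(q.x).round(1))
R=Ro.from_euler('z',q.x[2])*Ro.from_euler('y',-np.pi/6)
# cover upper edge & mouths row end centre for reference
for nm,pt in (('pad',[0,0,0]),('top',[.0495,0,-.003]),('up60',[.06,0,-.0085])):print(nm,R.apply(pt)+[*q.x[:2],q.x[3]])
E
```

```text
[0.54459395 0.15320263 0.19463625 0.11112543] 11.15183545295453 [ 0.4 -0.8  1.  -0.2  0.4  0.8 -0.6  0.1  0.1 -0.3  0.3 -0.4 -1.1  0.3
 -0.5 -0.1 -1.2]
pad [0.54459395 0.15320263 0.11112543]
top [0.58812445 0.16178387 0.13327735]
up60 [0.5997441  0.16407448 0.13376421]
```

```bash
cat >> h.py <<'E'
def tool(yaw,tilt): # tool x up-slope, z = down leaning forward by tilt (deg)
    return Ro.from_euler('z',yaw,degrees=True)*Ro.from_euler('y',-tilt,degrees=True)*Ro.from_euler('x',180,degrees=True)
def need(p,yaw,tilt):
    s=r.read_state();d=(np.array(p)-s['ee_pos'])*10
    rv=(tool(yaw,tilt)*Ro.from_quat(s['eef_rot']).inv()).as_rotvec(degrees=True)/60
    print('T',d.round(3),'R',rv.round(3),'at',s['ee_pos'].round(4),'F',s['ft_force'].round(1),'t',round(s['time'],2),'w',round(s['width'],4),'q',s['joint_positions'].round(2))
E
python3 -c "
from h import *
need([.555,.157,.25],11,15)"
```

```text
T [-0.697  1.57   0.17 ] R [ 0.208 -0.173 -1.309] at [ 0.6247 -0.      0.233 ] F [ 0.2 -0.6 -0.5] t 0.15 w 0.0872 q [-0.02  0.33 -0.06  1.46  0.02  1.35 -0.09]
```

```bash
python3 -m inch '{"translation":[[-0.4,0.9,0.2],[-0.4,0.9,0.2],[-0.4,0.9,0.2],[-0.4,0.9,0.2],[-0.4,0.9,0.2],[-0.4,0.9,0.2]],"rot":[[0.11,-0.1,-0.75],[0.11,-0.1,-0.75],[0.11,-0.1,-0.75],[0.11,-0.1,-0.75],[0.11,-0.1,-0.75],[0.11,-0.1,-0.75]],"jaw":[0,0,0,0,0,0]}' 20; python3 -c "
from h import *
need([.555,.157,.25],11,15)"
```

```text
time: 0.75
ee_pos: [0.5843, 0.0898, 0.2529]
eef_rot: [0.923, 0.378, 0.076, -0.004]
ft_force: [0.4, -0.1, 1.2]
width: 0.0471
T [-0.293  0.672 -0.029] R [ 0.096 -0.079 -0.553] at [0.5843 0.0898 0.2529] F [ 0.4 -0.1  1.2] t 0.75 w 0.0471 q [-0.17  0.14 -0.05  1.66 -0.03  1.19 -1.  ]
```

```bash
python3 -m inch '{"translation":[[-0.29,0.67,-0.03],[-0.29,0.67,-0.03],[-0.29,0.67,-0.03],[-0.29,0.67,-0.03],[-0.29,0.67,-0.03],[-0.29,0.67,-0.03]],"rot":[[0.096,-0.079,-0.553],[0.096,-0.079,-0.553],[0.096,-0.079,-0.553],[0.096,-0.079,-0.553],[0.096,-0.079,-0.553],[0.096,-0.079,-0.553]],"jaw":[0,0,0,0,0,0]}'; python3 -c "
from h import *
need([.555,.157,.25],11,15)
cv2.imwrite('pics/w1.png',eyes.camera('wrist'))"
```

```text
time: 1.35
ee_pos: [0.5551, 0.1568, 0.2498]
eef_rot: [0.987, 0.097, 0.13, -0.012]
ft_force: [1.1, -0.5, 0.4]
width: 0.0026
T [-0.001  0.002  0.002] R [ 0.001 -0.    -0.003] at [0.5551 0.1568 0.2498] F [ 1.1 -0.5  0.4] t 1.35 w 0.0026 q [-0.29  0.04 -0.09  1.8   0.06  1.05 -1.78]
```

View pics/w1.png

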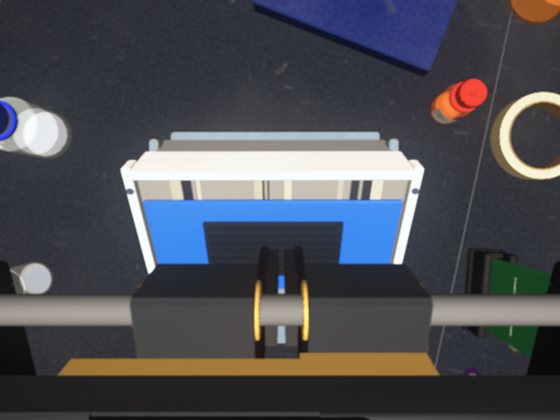

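Wrist view: pad upper corners at (205,222) and (343,222), cover upper edge corners at (145,200) and (403,200). The slots show above the cover, and the fingers are shut.

```bash
python3 - <<'E'
from h import *
from scipy.optimize import least_squares
C={n:eyes.calibration(n) for n in('scene','side')};C['w']=wristcal(r.read_state())
k=130/400
px={'scene':np.array([[180,105],[265,165],[218,215],[137,152]])*k+[195,145],
'side':(np.array([[582,98],[652,150],[606,196],[537,141]])-[400,0])*k+[203,150],'w':np.array([[205,222],[343,222.]])}
P=np.array([[.03,.06,0],[.03,-.06,0],[-.03,-.06,0],[-.03,.06,0]])
def f(p):
    Q=place(P,p[0],p[1],p[2],-np.pi/6)+[0,0,p[3]]
    return np.concatenate([((proj(Q,C[n])-px[n] if n!='w' else proj(Q[:2],C[n])-px[n])).ravel() for n in C])
q=least_squares(f,[.54,.14,0,.117]);p=q.x;print(p,np.degrees(p[2]),f(p).round(1))
R=Ro.from_euler('z',p[2])*Ro.from_euler('y',-np.pi/6)
g=R.apply([.015,0,0])+[*p[:2],p[3]]
print('press pt',g)
Rt=tool(np.degrees(p[2]),15).as_matrix()
need(g+.005*np.array([0,0,1])-Rt[:,2]*.011+R.apply([0,0,.015]),np.degrees(p[2]),15)
print('downslope',R.apply([-1,0,0]),'normal',R.apply([0,0,1]))
E
```

```text
[0.54584839 0.16103967 0.1981725  0.10528611] 11.35444759933404 [-0.4 -0.5 -0.  -0.1 -0.4  0.8 -1.3  0.3 -0.4  0.3 -0.3  0.1 -1.5  0.6
 -0.8  0.4 -0.9 -0.6  1.6 -0.9]
press pt [0.55858452 0.16359719 0.11278611]
T [-0.069  0.049 -1.084] R [ 0.001 -0.     0.003] at [0.5554 0.1566 0.2498] F [-0.4  0.2 -0.3] t 1.4 w 0.0015 q [-0.29  0.04 -0.09  1.8   0.06  1.05 -1.78]
downslope [-0.84907556 -0.17050128 -0.5       ] normal [-0.49021401 -0.09843896  0.8660254 ]
```

```bash
python3 -m inch '{"translation":[[-0.04,0.03,-0.4],[-0.07,0.05,-0.8],[-0.07,0.05,-1.0],[-0.07,0.05,-1.0]],"rot":[[0,0,0],[0,0,0],[0,0,0],[0,0,0]],"jaw":[0,0,0,0]}'; python3 -m inch '{"translation":[[0.025,0.005,-0.043],[0.05,0.01,-0.087]],"rot":[[0,0,0],[0,0,0]],"jaw":[0,0]}';python3 -m inch '{"translation":[[0.025,0.005,-0.043],[0.025,0.005,-0.043]],"rot":[[0,0,0],[0,0,0]],"jaw":[0,0]}'
```

```text
time: 1.8
ee_pos: [0.5467, 0.1606, 0.1464]
eef_rot: [0.987, 0.098, 0.127, -0.012]
ft_force: [0.4, 0.2, 0.1]
width: 0.0004
time: 2.0
ee_pos: [0.5528, 0.1616, 0.1387]
eef_rot: [0.987, 0.098, 0.127, -0.012]
ft_force: [-0.3, 0.9, 0.8]
width: 0.0004
time: 2.2
ee_pos: [0.556, 0.1621, 0.1346]
eef_rot: [0.987, 0.098, 0.128, -0.012]
ft_force: [-0.2, 1.2, 0.4]
width: 0.0006
```

```bash
for i in 1 2 ; do python3 -m inch '{"translation":[[0.015,0.003,-0.026],[0.015,0.003,-0.026]],"rot":[[0,0,0],[0,0,0]],"jaw":[0,0]}' | grep -v rot; done
```

```text
time: 2.4
ee_pos: [0.5577, 0.1624, 0.1321]
ft_force: [-1.2, -0.1, -1.0]
width: 0.0009
time: 2.6
ee_pos: [0.5592, 0.1628, 0.1306]
ft_force: [-10.1, -2.8, 12.6]
width: 0.0003
```

```bash
python3 -m inch '{"translation":[[-0.08,-0.016,-0.059],[-0.165,-0.033,-0.109],[-0.25,-0.05,-0.159],[-0.335,-0.067,-0.209],[-0.42,-0.084,-0.259]],"rot":[[0,0,0],[0,0,0],[0,0,0],[0,0,0],[0,0,0]],"jaw":[0,0,0,0,0]}'
```

```text
time: 3.1
ee_pos: [0.5178, 0.1546, 0.1063]
eef_rot: [0.987, 0.098, 0.129, -0.012]
ft_force: [-6.5, -2.3, 13.9]
width: 0.0005
```

```bash
python3 -m inch '{"translation":[[-0.08,-0.016,-0.058],[-0.165,-0.033,-0.108],[-0.25,-0.05,-0.158],[-0.335,-0.067,-0.208],[-0.42,-0.084,-0.258],[-0.49,-0.098,-0.299],[-0.505,-0.101,-0.308]],"rot":[[0,0,0],[0,0,0],[0,0,0],[0,0,0],[0,0,0],[0,0,0],[0,0,0]],"jaw":[0,0,0,0,0,0,0]}'
```

```text
time: 3.8
ee_pos: [0.4705, 0.1461, 0.0787]
eef_rot: [0.986, 0.098, 0.134, -0.013]
ft_force: [4.7, 0.2, 16.1]
width: 0.0003
```

```bash
python3 -m inch '{"translation":[[-0.1,-0.02,0.2],[-0.1,-0.02,0.6],[0,0,1],[0,0,1]],"rot":[[0,0,0],[0,0,0],[0,0,0],[0,0,0]],"jaw":[0,45,45,45]}'; python3 -m inch '{"translation":[[0.1,0.05,0.5],[0.1,0.05,0.8],[0.1,0.05,0.8]],"rot":[[0,0,0],[0,0,0],[0,0,0]],"jaw":[45,45,45]}'; python3 -c "
from h import *
s=r.read_state()
cv2.imwrite('pics/w2.png',eyes.camera('wrist'));print(s['ee_pos'],s['eef_rot'])
import json;json.dump([s['ee_pos'].tolist(),s['eef_rot'].tolist()],open('w2.json','w'))"
```

```text
time: 4.2
ee_pos: [0.4741, 0.1475, 0.1849]
eef_rot: [0.985, 0.098, 0.138, -0.015]
ft_force: [0.2, 0.6, 0.5]
width: 0.017
time: 4.5
ee_pos: [0.4865, 0.1536, 0.2704]
eef_rot: [0.985, 0.098, 0.142, -0.016]
ft_force: [1.1, -0.4, 0.1]
width: 0.0398
[0.48649733 0.1536265  0.27042038] [ 0.98479905  0.09807716  0.14247945 -0.01585285]
```

View pics/w2.png

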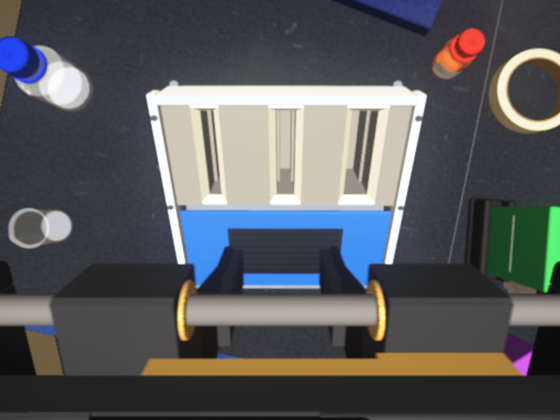

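The cover is open, with its top edge at row 208. The three mouths span rows 106–204, centred near columns 208, 285 and 362. I'll zoom in to get their corners.

```bash
python3 -c "
import cv2
i=cv2.imread('pics/w2.png')[80:220,145:430];cv2.imwrite('pics/w2z.png',cv2.resize(i,None,fx=2.8,fy=2.8,interpolation=cv2.INTER_CUBIC))"
```

```text
(no output)
```

View pics/w2z.png

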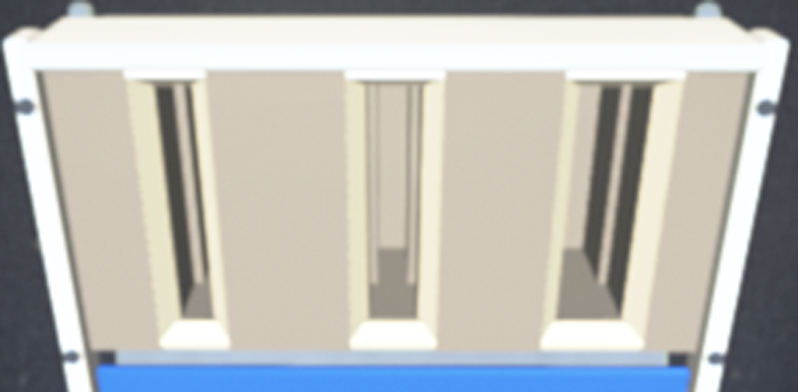

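```bash
python3 - <<'E'
from h import *
import json
from scipy.optimize import least_squares
a,b=json.load(open('w2.json'));c=wristcal(dict(ee_pos=np.array(a),eef_rot=b))
z=np.array([[125,72],[205,72],[160,348],[229,348],[346,72],[444,72],[350,348],[437,348],[566,70],[685,70],[541,349],[645,349]],float)
px=(z+.5)/2.8-.5+[145,80]
def pts(L,e): return np.array([[sx*L/2,yc+sy*(w/2+e),0] for yc,w in((.072,.0244),(0,.0304),(-.072,.0364)) for sx in(1,-1) for sy in(1,-1)])
def f(p,fixz=None,wt=1):
    P=(Ro.from_euler('z',p[2])*Ro.from_euler('y',-np.pi/6)).apply(pts(p[4],p[5]))+[p[0],p[1],p[3]]
    return np.r_[(proj(P,c)-px).ravel(),(p[3]-.11)*1000*wt]
for wt in(0,1,10):
    q=least_squares(f,[.56,.16,.2,.11,.09,0],args=(None,wt),x_scale=[.01,.01,.1,.01,.01,.001]);p=q.x
    print(wt,p.round(4),np.degrees(p[2]),np.abs(f(p)[:-1]).mean())
p=q.x;print(f(p).reshape(-1)[:-1].reshape(-1,2).round(1).tolist())
E
```

```text
0 [5.645e-01 1.662e-01 1.997e-01 1.096e-01 9.920e-02 4.000e-04] 11.444075446674221 0.25121983927616043
1 [5.645e-01 1.662e-01 1.997e-01 1.099e-01 9.910e-02 3.000e-04] 11.444064873494849 0.2561909773991318
10 [5.644e-01 1.662e-01 1.997e-01 1.100e-01 9.910e-02 3.000e-04] 11.444060274906471 0.2591447519412296
[[-0.5, -0.1], [-0.4, -0.1], [0.3, 0.1], [0.3, 0.1], [-0.3, -0.2], [0.3, -0.2], [0.3, 0.1], [-0.2, 0.1], [0.3, 0.4], [0.4, 0.4], [0.1, -0.3], [-0.5, -0.3]]
```

```bash
python3 -c "
from h import *
need([.44,-.19,.28],11,0)"; M='{"translation":[[-0.1,-0.5,0.03],[-0.1,-1,0.03]],"rot":[[0,0,0],[0,0,0]],"jaw":[45,45]}';python3 -m inch '{"translation":[[-0.1,-0.5,0.03],[-0.1,-1,0.03]],"rot":[[0,0,0],[0,0,0]],"jaw":[45,45]}'; python3 -m inch '{"translation":[[-0.1,-0.5,0.03],[-0.1,-1,0.03],[-0.1,-1,0.03]],"rot":[[0,0,0],[0,0,0],[0,0,0]],"jaw":[45,45,45]}'; python3 -c "
from h import *
need([.44,-.19,.28],11,0)"
```

```text
T [-0.453 -3.431  0.127] R [-0.055  0.265 -0.006] at [0.4853 0.1531 0.2673] F [ 0.4 -0.2 -1.7] t 4.55 w 0.042 q [-0.31 -0.14 -0.12  1.93  0.05  1.07 -1.82]
time: 4.75
ee_pos: [0.4743, 0.0533, 0.2693]
eef_rot: [0.985, 0.1, 0.14, -0.015]
ft_force: [2.1, -1.2, 0.2]
width: 0.0447
time: 5.05
ee_pos: [0.4632, -0.0529, 0.271]
eef_rot: [0.985, 0.096, 0.14, -0.015]
ft_force: [-0.3, 1.0, -0.2]
width: 0.045
T [-0.232 -1.371  0.09 ] R [-0.054  0.264 -0.001] at [ 0.4632 -0.0529  0.271 ] F [-0.3  1.  -0.2] t 5.05 w 0.045 q [-0.16 -0.26  0.19  2.02 -0.02  1.11 -1.34]
```

```bash
python3 -m inch '{"translation":[[-0.1,-0.5,0.05],[-0.2,-1,0.1],[-0.2,-1,0.1]],"rot":[[-0.03,0.13,0],[-0.054,0.264,0],[-0.054,0.264,0]],"jaw":[45,45,45]}';python3 -m inch '{"translation":[[0,-0.35,0],[0,-0.35,0]],"rot":[[0,0,0],[0,0,0]],"jaw":[45,45]}'; python3 -c "
from h import *
s=r.read_state();cv2.imwrite('pics/w3.png',eyes.camera('wrist'));need([.44,-.19,.28],11,0)
import json;json.dump([s['ee_pos'].tolist(),s['eef_rot'].tolist()],open('w3.json','w'))"
```

```text
time: 5.35
ee_pos: [0.4429, -0.1567, 0.2787]
eef_rot: [0.995, 0.095, -0.005, 0.001]
ft_force: [0.9, 0.0, -1.1]
width: 0.0452
time: 5.55
ee_pos: [0.4418, -0.1954, 0.277]
eef_rot: [0.996, 0.092, -0.006, 0.001]
ft_force: [-1.1, 0.5, -0.5]
width: 0.0452
T [-0.022  0.03   0.028] R [ 0.003 -0.011  0.006] at [ 0.4422 -0.193   0.2772] F [ 0.4  0.3 -0.8] t 5.6 w 0.0446 q [-0.06 -0.02  0.37  1.77  0.01  1.4  -1.08]
```

View pics/w3.png

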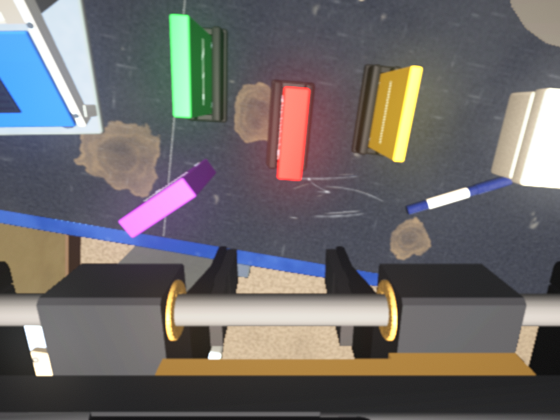

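Wrist view: the three plate tops are clear, green at (181,66), red at (293,132) and yellow at (408,113). I'll measure the bright top faces.

```bash
python3 - <<'E'
from h import *
import json
a,b=json.load(open('w3.json'));c=wristcal(dict(ee_pos=np.array(a),eef_rot=b));im=cv2.imread('pics/w3.png')
def ray(uv,z):
    d=c['R'].T@[(uv[0]-c['cx'])/c['fx'],(uv[1]-c['cy'])/c['fy'],1];o=-c['R'].T@c['t'];return (o+d*(z-o[2])/d[2])[:2]
for col,t in(('green',16),('red',22),('yellow',10)):
    m,_=mask(im,col);V=im.max(2)[m>0];v,_=cv2.threshold(V,0,255,cv2.THRESH_OTSU)
    for th in(v,(v+V.max())/2):
        m2,st=mask(im,col,v=int(th));rc=cv2.boxPoints(cv2.minAreaRect(np.argwhere(m2)[:,::-1].astype(np.float32)))
        w=np.array([ray(p,.118) for p in rc]);e=np.diff(np.r_[w,w[:1]],axis=0);l=np.linalg.norm(e,axis=1);k=l.argmax();d=e[k]*np.sign(e[k][0])
        print(col,int(th),'c',w.mean(0).round(4),'size',(l[:2]*1000).round(1),'yaw',np.degrees(np.arctan2(d[1],d[0])).round(1),st)
E
```

```text
green 172 c [ 0.5303 -0.094 ] size [16.4 80.3] yaw 7.3 [169  14  23 105 573]
green 213 c [ 0.5307 -0.094 ] size [15.6 79.5] yaw 7.2 [169  14  23 104 440]
red 191 c [ 0.494  -0.1953] size [80.8 23.5] yaw 6.6 [ 276   86   35   95 2544]
red 223 c [ 0.4941 -0.1957] size [80.5 23.1] yaw 7.3 [ 276   86   34   95 2482]
yellow 219 c [ 0.5282 -0.2887] size [80.3 11.5] yaw 5.3 [392  65  31  97 557]
yellow 237 c [ 0.5282 -0.2887] size [80.3 11.1] yaw 5.3 [392  66  31  96 494]
```

```bash
python3 -c "
from h import *
need([.494,-.1955,.085],7,0)"; python3 -m inch '{"translation":[[0.35,-0.02,-0.1],[0.518,-0.025,-0.4],[0.518,-0.025,-0.9],[0.518,-0.025,-0.9]],"rot":[[0,0,0],[0,0,-0.06],[0,0,-0.06],[0,0,-0.06]],"jaw":[45,45,45,45]}';python3 -c "
from h import *
need([.494,-.1955,.085],7,0)"
```

```text
T [ 0.518 -0.025 -1.922] R [ 0.002 -0.011 -0.061] at [ 0.4422 -0.193   0.2772] F [ 0.4  0.3 -0.8] t 5.6 w 0.0446 q [-0.06 -0.02  0.37  1.77  0.01  1.4  -1.08]
time: 6.0
ee_pos: [0.4907, -0.1928, 0.1809]
eef_rot: [0.998, 0.063, -0.011, -0.001]
ft_force: [-0.0, 1.0, -0.2]
width: 0.0449
T [ 0.033 -0.027 -0.959] R [-0.001 -0.021 -0.003] at [ 0.4907 -0.1928  0.1809] F [-0.   1.  -0.2] t 6.0 w 0.0449 q [-0.05  0.17  0.38  1.79 -0.06  1.22 -1.11]
```

```bash
python3 -m inch '{"translation":[[0.033,-0.027,-0.2],[0.033,-0.027,-0.6],[0.033,-0.027,-0.96],[0.033,-0.027,-0.96],[0.033,-0.027,-0.96],[0.033,-0.027,-0.96],[0.033,-0.027,-0.96]],"rot":[[0,-0.02,0],[0,-0.02,0],[0,-0.02,0],[0,-0.02,0],[0,-0.02,0],[0,-0.02,0],[0,-0.02,0]],"jaw":[45,45,45,45,0,0,0]}' 25;python3 -c "
from h import *
need([.494,-.1955,.085],7,0)"
```

```text
time: 6.7
ee_pos: [0.4953, -0.1957, 0.0872]
eef_rot: [0.998, 0.063, 0.001, 0.0]
ft_force: [-0.3, 0.1, 0.1]
width: 0.0284
T [-0.013  0.002 -0.022] R [-0.     0.002 -0.003] at [ 0.4953 -0.1957  0.0872] F [-0.3  0.1  0.1] t 6.7 w 0.0284 q [-0.03  0.27  0.37  1.89 -0.11  1.   -1.06]
```

```bash
python3 -m inch '{"translation":[[0,0,0],[0,0,0],[0,0,0.2],[0,0,0.6],[0,0,1],[0,0,1]],"rot":[[0,0,0],[0,0,0],[0,0,0],[0,0,0],[0,0,0],[0,0,0]],"jaw":[0,0,0,0,0,0]}';cat >> h.py <<'E'
Rr=Ro.from_euler('z',11.44,degrees=True)*Ro.from_euler('y',-30,degrees=True);M0=np.array([.5644,.1662,.110])
SL=dict(thin=.072,medium=0,thick=-.072)
def slot(n,out,dx=0,dy=0): # TCP goal: 'out' m from mouth along slot axis
    g=M0+Rr.apply([dx,SL[n]+dy,out]);need(g,11.44,30);return g
E
python3 -c "
from h import *
print(slot('thick',.102))"
```

```text
time: 7.3
ee_pos: [0.4978, -0.1967, 0.1926]
eef_rot: [0.998, 0.062, 0.005, 0.001]
ft_force: [0.0, -1.0, -2.3]
width: 0.022
T [0.309 2.822 0.057] R [ 0.082 -0.483  0.07 ] at [ 0.4978 -0.1967  0.1926] F [ 0.  -1.  -2.3] t 7.3 w 0.022 q [-0.05  0.15  0.38  1.78 -0.06  1.21 -1.1 ]
[0.52869382 0.085515   0.19833459]
```

```bash
python3 -m inch '{"translation":[[-0.2,0,0.4],[-0.1,0.3,0.75],[0,0.7,0.9],[0,0.95,0.9]],"rot":[[0,0,0],[0,0,0],[0.02,-0.12,0.02],[0.04,-0.24,0.035]],"jaw":[0,0,0,0]}';python3 -m inch '{"translation":[[0,0.5,0],[0.1,0.95,0],[0.1,0.95,0]],"rot":[[0.02,-0.12,0.015],[0.04,-0.24,0.03],[0.04,-0.24,0.03]],"jaw":[0,0,0]}';
python3 -c "
from h import *
print(slot('thick',.102))"
```

```text
time: 7.7
ee_pos: [0.5002, -0.0985, 0.2849]
eef_rot: [0.987, 0.082, 0.135, -0.012]
ft_force: [-0.4, 0.0, -2.7]
width: 0.0217
time: 8.0
ee_pos: [0.5074, 0.0019, 0.2822]
eef_rot: [0.96, 0.099, 0.26, -0.026]
ft_force: [-0.6, -1.3, -2.9]
width: 0.0215
T [ 0.213  0.836 -0.839] R [-0.     0.005 -0.005] at [0.5074 0.0019 0.2822] F [-0.6 -1.3 -2.9] t 8.0 w 0.0215 q [-0.21 -0.33  0.14  2.12 -0.03  0.83 -1.42]
[0.52869382 0.085515   0.19833459]
```

```bash
python3 -m inch '{"translation":[[0.1,0.45,0],[0.21,0.84,-0.2],[0.21,0.84,-0.65],[0.21,0.84,-0.7],[0.21,0.84,-0.7]],"rot":[[0,0,0],[0,0,0],[0,0,0],[0,0,0],[0,0,0]],"jaw":[0,0,0,0,0]}';
python3 -c "
from h import *
print(slot('thick',.102))
cv2.imwrite('pics/a.png',np.hstack([cv2.resize(eyes.camera('scene')[130:270,190:330],(400,400)),cv2.resize(eyes.camera('wrist')[60:270,140:430],(400,400))]))"
```

```text
time: 8.5
ee_pos: [0.5275, 0.0849, 0.2107]
eef_rot: [0.961, 0.098, 0.258, -0.026]
ft_force: [0.5, 0.3, -2.3]
width: 0.0219
T [ 0.012  0.006 -0.123] R [ 0.001  0.001 -0.004] at [0.5275 0.0849 0.2107] F [ 0.5  0.3 -2.3] t 8.5 w 0.0219 q [-0.24 -0.2  -0.03  2.17  0.04  0.64 -1.66]
[0.52869382 0.085515   0.19833459]
```

View pics/a.png

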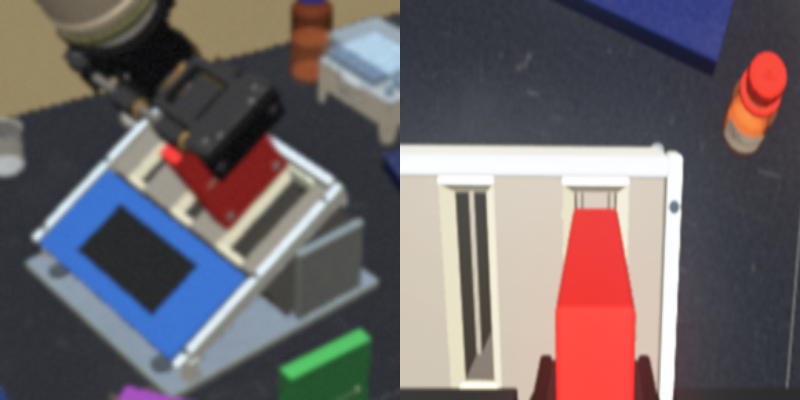

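The plate's far end is centred over the thick slot (column 596 for both in the right crop). Inserting.

```bash
python3 -m inch '{"translation":[[0.012,0.006,-0.123],[0.08,0.02,-0.243],[0.147,0.033,-0.363],[0.185,0.041,-0.43],[0.185,0.041,-0.43]],"rot":[[0,0,0],[0,0,0],[0,0,0],[0,0,0],[0,0,0]],"jaw":[0,0,0,0,0]}';
python3 -c "
from h import *
slot('thick',.067);slot('thick',.037)"
```

```text
time: 9.1
ee_pos: [0.5479, 0.089, 0.1705]
eef_rot: [0.96, 0.098, 0.26, -0.026]
ft_force: [-0.3, -0.8, -2.2]
width: 0.0217
T [-0.021 -0.    -0.024] R [-0.     0.006 -0.003] at [0.5479 0.089  0.1705] F [-0.3 -0.8 -2.2] t 9.1 w 0.0217 q [-0.23 -0.1  -0.03  2.19  0.05  0.53 -1.67]
T [ 0.126  0.029 -0.284] R [-0.     0.006 -0.003] at [0.5479 0.089  0.1705] F [-0.3 -0.8 -2.2] t 9.1 w 0.0217 q [-0.23 -0.1  -0.03  2.19  0.05  0.53 -1.67]
```

```bash
python3 -m inch '{"translation":[[0,0,-0.05],[0.02,0.006,-0.09],[0.038,0.012,-0.128],[0.038,0.012,-0.128]],"rot":[[0,0.005,0],[0,0.005,0],[0,0.005,0],[0,0.005,0]],"jaw":[0,0,0,0]}';
python3 -c "
from h import *
slot('thick',.055);slot('thick',.037)"
```

```text
time: 9.5
ee_pos: [0.5516, 0.0903, 0.1572]
eef_rot: [0.961, 0.098, 0.258, -0.026]
ft_force: [-0.4, -0.5, -3.7]
width: 0.0218
T [ 0.001 -0.001  0.005] R [-0.     0.    -0.003] at [0.5516 0.0903 0.1572] F [-0.4 -0.5 -3.7] t 9.5 w 0.0218 q [-0.24 -0.07 -0.03  2.19  0.06  0.51 -1.67]
T [ 0.089  0.017 -0.151] R [-0.     0.    -0.003] at [0.5516 0.0903 0.1572] F [-0.4 -0.5 -3.7] t 9.5 w 0.0218 q [-0.24 -0.07 -0.03  2.19  0.06  0.51 -1.67]
```

```bash
python3 -m inch '{"translation":[[0.03,0.006,-0.055],[0.06,0.012,-0.1],[0.085,0.016,-0.145],[0.085,0.016,-0.145]],"rot":[[0,0,0],[0,0,0],[0,0,0],[0,0,0]],"jaw":[0,0,0,0]}';
python3 -c "
from h import *
slot('thick',.037)"
```

```text
time: 9.9
ee_pos: [0.5607, 0.092, 0.143]
eef_rot: [0.961, 0.098, 0.258, -0.026]
ft_force: [-1.8, 0.4, -0.2]
width: 0.0219
T [-0.002 -0.    -0.009] R [-0.001  0.001 -0.003] at [0.5607 0.092  0.143 ] F [-1.8  0.4 -0.2] t 9.9 w 0.0219 q [-0.24 -0.03 -0.02  2.18  0.06  0.47 -1.68]
```

```bash
python3 -m inch '{"translation":[[0.01,0.002,-0.018],[0.01,0.002,-0.018]],"rot":[[0,0,0],[0,0,0]],"jaw":[0,0]}';
python3 -m inch '{"translation":[[0,0,0],[0,0,0],[0,0,0]],"rot":[[0,0,0],[0,0,0],[0,0,0]],"jaw":[35,35,35]}';
python3 -c "
from h import *
slot('thick',.037)"
```

```text
time: 10.1
ee_pos: [0.5621, 0.0922, 0.1424]
eef_rot: [0.961, 0.097, 0.259, -0.026]
ft_force: [-16.2, -2.9, 16.4]
width: 0.0217
time: 10.4
ee_pos: [0.5624, 0.0923, 0.1424]
eef_rot: [0.961, 0.097, 0.259, -0.027]
ft_force: [-0.2, 0.9, 1.1]
width: 0.0328
T [-0.019 -0.004 -0.004] R [-0.001  0.002 -0.003] at [0.5624 0.0923 0.1424] F [-0.2  0.9  1.1] t 10.4 w 0.0328 q [-0.24 -0.03 -0.02  2.18  0.06  0.46 -1.68]
```

```bash
python3 -m inch '{"translation":[[-0.1,-0.02,0.175],[-0.3,-0.06,0.525],[-0.4,-0.08,0.7],[-0.4,-0.2,0.75]],"rot":[[0,0,0],[0,0,0],[0,0,0],[0,0.1,0]],"jaw":[35,38,38,38]}';python3 -c "
from h import *
need([.5305,-.094,.19],7.2,0)"
```

```text
time: 10.8
ee_pos: [0.5204, 0.0733, 0.2189]
eef_rot: [0.973, 0.097, 0.209, -0.032]
ft_force: [0.3, -0.5, -0.8]
width: 0.0374
T [ 0.101 -1.673 -0.289] R [-0.087  0.397 -0.069] at [0.5204 0.0733 0.2189] F [ 0.3 -0.5 -0.8] t 10.8 w 0.0374 q [-0.24 -0.17  0.02  2.1  -0.01  0.79 -1.58]
```

```bash
python3 -m inch '{"translation":[[0.05,-0.5,0],[0.05,-1,0],[0.05,-1,0]],"rot":[[-0.03,0.13,-0.02],[-0.06,0.26,-0.04],[-0.087,0.39,-0.069]],"jaw":[38,38,38]}';python3 -c "
from h import *
need([.5305,-.094,.19],7.2,0)"
```

```text
time: 11.1
ee_pos: [0.5257, -0.0344, 0.2203]
eef_rot: [0.998, 0.058, 0.002, 0.002]
ft_force: [0.6, 0.2, 0.5]
width: 0.0382
T [ 0.048 -0.596 -0.303] R [0.004 0.004 0.009] at [ 0.5257 -0.0344  0.2203] F [0.6 0.2 0.5] t 11.1 w 0.0382 q [-0.18  0.12  0.16  1.75 -0.02  1.27 -1.46]
```

```bash
python3 -m inch '{"translation":[[0.048,-0.45,-0.1],[0.048,-0.596,-0.4],[0.048,-0.596,-0.5],[0.048,-0.596,-0.5]],"rot":[[0,0,0.009],[0,0,0.009],[0,0,0.009],[0,0,0.009]],"jaw":[38,38,38,38]}';python3 -c "
from h import *
need([.5305,-.094,.085],7.2,0)
cv2.imwrite('pics/w4.png',eyes.camera('wrist')[180:420,100:460])"
```

```text
time: 11.5
ee_pos: [0.5295, -0.0937, 0.1684]
eef_rot: [0.998, 0.062, 0.001, 0.002]
ft_force: [-0.6, -0.0, 0.5]
width: 0.038
T [ 0.01  -0.003 -0.834] R [0.003 0.001 0.001] at [ 0.5295 -0.0937  0.1684] F [-0.6 -0.   0.5] t 11.5 w 0.038 q [-0.1   0.18  0.21  1.79 -0.04  1.17 -1.32]
```

```bash
python3 -m inch '{"translation":[[0.01,-0.003,-0.4],[0.01,-0.003,-0.83],[0.01,-0.003,-0.83],[0.01,-0.003,-0.83],[0.01,-0.003,-0.83],[0.01,-0.003,-0.83],[0.01,-0.003,-0.83]],"rot":[[0,0,0],[0,0,0],[0,0,0],[0,0,0],[0,0,0],[0,0,0],[0,0,0]],"jaw":[38,38,38,0,0,0,0]}' 25;python3 -m inch '{"translation":[[0,0,0],[0,0,0.2],[0,0,0.6],[0,0,1],[0,0,1]],"rot":[[0,0,0],[0,0,0],[0,0,0],[0,0,0],[0,0,0]],"jaw":[0,0,0,0,0]}';python3 -c "
from h import *
slot('medium',.112)"
```

```text
time: 12.25
ee_pos: [0.5325, -0.0936, 0.0887]
eef_rot: [0.998, 0.063, 0.003, 0.002]
ft_force: [-0.2, -0.3, 5.5]
width: 0.0158
time: 12.75
ee_pos: [0.5352, -0.0939, 0.1944]
eef_rot: [0.998, 0.063, 0.008, 0.002]
ft_force: [1.0, 0.4, -0.9]
width: 0.0159
T [-0.257  2.49   0.126] R [ 0.084 -0.479  0.07 ] at [ 0.5352 -0.0939  0.1944] F [ 1.   0.4 -0.9] t 12.75 w 0.0159 q [-0.1   0.16  0.21  1.76 -0.03  1.21 -1.33]
```

```bash
python3 -m inch '{"translation":[[-0.1,0,0.5],[-0.1,0.3,0.95],[-0.1,0.7,1],[-0.1,1,1]],"rot":[[0,0,0],[0,0,0],[0,0,0],[0.02,-0.12,0.035]],"jaw":[0,0,0,0]}';python3 -m inch '{"translation":[[0,0.5,0.1],[0,1,0.15],[0,1,0.15]],"rot":[[0.01,-0.06,0.01],[0.02,-0.12,0.03],[0.02,-0.12,0.03]],"jaw":[0,0,0]}';python3 -c "
from h import *
slot('medium',.112)"
```

```text
time: 13.15
ee_pos: [0.5269, 0.01, 0.2956]
eef_rot: [0.994, 0.082, 0.072, -0.005]
ft_force: [0.5, 1.3, -2.7]
width: 0.0159
time: 13.45
ee_pos: [0.5251, 0.1168, 0.3111]
eef_rot: [0.985, 0.102, 0.136, -0.013]
ft_force: [-1.5, 0.1, -1.7]
width: 0.0158
T [-0.156  0.383 -1.041] R [ 0.05  -0.233 -0.005] at [0.5251 0.1168 0.3111] F [-1.5  0.1 -1.7] t 13.45 w 0.0158 q [-0.32 -0.09 -0.01  1.8   0.04  1.16 -1.7 ]
```

```bash
python3 -m inch '{"translation":[[-0.06,0.38,0],[-0.156,0.383,-0.1],[-0.156,0.383,-0.4],[-0.156,0.383,-0.8],[-0.156,0.383,-0.98],[-0.156,0.383,-0.98]],"rot":[[0.02,-0.1,0],[0.04,-0.2,0],[0.05,-0.233,-0.005],[0.05,-0.233,-0.005],[0.05,-0.233,-0.005],[0.05,-0.233,-0.005]],"jaw":[0,0,0,0,0,0]}';python3 -c "
from h import *
slot('medium',.104);slot('medium',.06)
cv2.imwrite('pics/b.png',np.hstack([cv2.resize(eyes.camera('scene')[130:270,190:330],(400,400)),cv2.resize(eyes.camera('wrist')[60:270,140:430],(400,400))]))"
```

```text
time: 14.05
ee_pos: [0.5075, 0.154, 0.2093]
eef_rot: [0.962, 0.097, 0.255, -0.025]
ft_force: [-0.0, 0.4, -1.1]
width: 0.0155
T [ 0.06   0.019 -0.092] R [ 0.003 -0.005  0.   ] at [0.5075 0.154  0.2093] F [-0.   0.4 -1.1] t 14.05 w 0.0155 q [-0.34 -0.2  -0.11  2.17  0.17  0.67 -1.93]
T [ 0.275  0.063 -0.473] R [ 0.003 -0.005  0.   ] at [0.5075 0.154  0.2093] F [-0.   0.4 -1.1] t 14.05 w 0.0155 q [-0.34 -0.2  -0.11  2.17  0.17  0.67 -1.93]
```

View pics/b.png

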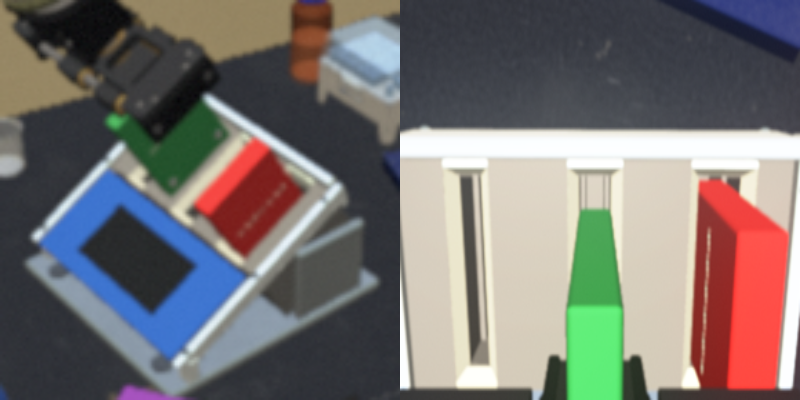

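Red is seated and green is centred over the medium slot. Inserting green.

```bash
python3 -m inch '{"translation":[[0.06,0.019,-0.09],[0.15,0.036,-0.24],[0.22,0.05,-0.37],[0.265,0.061,-0.453],[0.285,0.065,-0.48],[0.285,0.065,-0.48]],"rot":[[0,-0.005,0],[0,-0.005,0],[0,-0.005,0],[0,-0.005,0],[0,-0.005,0],[0,-0.005,0]],"jaw":[0,0,0,0,0,0]}';python3 -c "
from h import *
slot('medium',.0407,.002)"
```

```text
time: 14.75
ee_pos: [0.5384, 0.1616, 0.1656]
eef_rot: [0.96, 0.096, 0.26, -0.025]
ft_force: [0.1, 0.2, -1.7]
width: 0.0158
T [ 0.077  0.009 -0.193] R [ 0.     0.005 -0.   ] at [0.5384 0.1616 0.1656] F [ 0.1  0.2 -1.7] t 14.75 w 0.0158 q [-0.33 -0.07 -0.12  2.17  0.23  0.54 -1.98]
```

```bash
python3 -m inch '{"translation":[[0,-0.008,-0.05],[0.02,0,-0.09],[0.045,0.003,-0.14],[0.06,0.005,-0.16],[0.075,0.008,-0.185],[0.075,0.008,-0.185]],"rot":[[0,0.005,0],[0,0.005,0],[0,0.005,0],[0,0.005,0],[0,0.005,0],[0,0.005,0]],"jaw":[0,0,0,0,0,0]}';python3 -c "
from h import *
slot('medium',.0407,.002)"
```

```text
time: 15.35
ee_pos: [0.5459, 0.1624, 0.1467]
eef_rot: [0.961, 0.096, 0.257, -0.026]
ft_force: [1.5, -0.3, -1.3]
width: 0.0158
T [ 0.002  0.001 -0.004] R [ 0.001 -0.    -0.   ] at [0.5459 0.1624 0.1467] F [ 1.5 -0.3 -1.3] t 15.35 w 0.0158 q [-0.33 -0.03 -0.11  2.17  0.24  0.5  -2.  ]
```

```bash
python3 -m inch '{"translation":[[0.012,0.002,-0.02],[0.012,0.002,-0.02]],"rot":[[0,0,0],[0,0,0]],"jaw":[0,0]}';python3 -c "
from h import *
slot('medium',.0407,.002)"
```

```text
time: 15.55
ee_pos: [0.5472, 0.1626, 0.1455]
eef_rot: [0.961, 0.096, 0.258, -0.025]
ft_force: [-8.6, -2.1, 7.8]
width: 0.0158
T [-0.01  -0.001  0.008] R [0.001 0.    0.   ] at [0.5472 0.1626 0.1455] F [-8.6 -2.1  7.8] t 15.55 w 0.0158 q [-0.33 -0.02 -0.11  2.17  0.25  0.5  -2.  ]
```

```bash
python3 -m inch '{"translation":[[0,0,0],[0,0,0],[-0.1,-0.02,0.175],[-0.3,-0.06,0.525],[-0.4,-0.08,0.8],[-0.3,-0.4,0.95]],"rot":[[0,0,0],[0,0,0],[0,0,0],[0,0,0],[0,0,0],[-0.02,0.12,0]],"jaw":[30,30,30,32,32,32]}';python3 -c "
from h import *
need([.5282,-.2887,.19],5.3,0)"
```

```text
time: 16.15
ee_pos: [0.5134, 0.1257, 0.2419]
eef_rot: [0.975, 0.101, 0.196, -0.022]
ft_force: [1.5, -0.2, -0.7]
width: 0.0319
T [ 0.148 -4.144 -0.519] R [-0.06   0.374 -0.107] at [0.5134 0.1257 0.2419] F [ 1.5 -0.2 -0.7] t 16.15 w 0.0319 q [-0.34 -0.16 -0.02  2.03  0.07  0.88 -1.76]
```

```bash
python3 -m inch '{"translation":[[0,-0.5,0],[0,-1,0],[0,-1,0]],"rot":[[-0.02,0.13,-0.02],[-0.04,0.26,-0.04],[-0.06,0.374,-0.06]],"jaw":[32,32,32]}';python3 -m inch '{"translation":[[0.05,-0.5,0],[0.1,-1,0],[0.1,-1,0]],"rot":[[0,0,-0.02],[0,0,-0.04],[0,0,-0.04]],"jaw":[32,32,32]}';python3 -m inch '{"translation":[[0,-0.5,0],[0,-1,0],[0,-1,0]],"rot":[[0,0,0],[0,0,0],[0,0,0]],"jaw":[32,32,32]}';python3 -c "
from h import *
need([.5282,-.2887,.19],5.3,0)"
```

```text
time: 16.45
ee_pos: [0.5142, 0.0183, 0.2437]
eef_rot: [0.998, 0.065, -0.001, -0.004]
ft_force: [1.5, 0.4, 0.8]
width: 0.032
time: 16.75
ee_pos: [0.5242, -0.0886, 0.2436]
eef_rot: [0.999, 0.04, -0.001, -0.003]
ft_force: [-0.4, -1.0, -0.1]
width: 0.0319
time: 17.05
ee_pos: [0.5229, -0.1954, 0.2439]
eef_rot: [0.999, 0.036, -0.001, -0.001]
ft_force: [-0.9, 0.8, -0.0]
width: 0.0323
T [ 0.053 -0.933 -0.539] R [-0.002 -0.002  0.02 ] at [ 0.5229 -0.1954  0.2439] F [-0.9  0.8 -0. ] t 17.05 w 0.0323 q [-0.02  0.18  0.33  1.64 -0.06  1.33 -1.17]
```

```bash
python3 -m inch '{"translation":[[0.05,-0.5,0],[0.053,-0.93,-0.2],[0.053,-0.93,-0.6],[0.053,-0.93,-0.75],[0.053,-0.93,-0.75]],"rot":[[0,0,0.02],[0,0,0.02],[0,0,0.02],[0,0,0.02],[0,0,0.02]],"jaw":[32,32,32,32,32]}';python3 -c "
from h import *
need([.5282,-.2887,.085],5.3,0)"
```

```text
time: 17.55
ee_pos: [0.5275, -0.2863, 0.1666]
eef_rot: [0.999, 0.047, -0.003, -0.002]
ft_force: [1.0, -0.1, 0.0]
width: 0.0317
T [ 0.007 -0.024 -0.816] R [-0.004 -0.006 -0.001] at [ 0.5275 -0.2863  0.1666] F [ 1.  -0.1  0. ] t 17.55 w 0.0317 q [ 0.11  0.34  0.38  1.63 -0.13  1.21 -0.95]
```

```bash
python3 -m inch '{"translation":[[0.005,-0.024,-0.4],[0,-0.024,-0.82],[0,-0.024,-0.82],[0,-0.024,-0.82],[0,-0.024,-0.82],[0,-0.024,-0.82],[0,-0.024,-0.82]],"rot":[[0,0,0],[0,0,0],[0,0,0],[0,0,0],[0,0,0],[0,0,0],[0,0,0]],"jaw":[32,32,32,0,0,0,0]}' 20;python3 -m inch '{"translation":[[0,0,0],[0,0,0.2],[0,0,0.6],[0,0,1],[0,0,1]],"rot":[[0,0,0],[0,0,0],[0,0,0],[0,0,0],[0,0,0]],"jaw":[0,0,0,0,0]}';python3 -c "
from h import *
slot('thin',.112)"
```

```text
time: 18.25
ee_pos: [0.5286, -0.2897, 0.0866]
eef_rot: [0.999, 0.047, -0.001, -0.001]
ft_force: [1.7, -4.3, 1.5]
width: 0.01
time: 18.75
ee_pos: [0.5309, -0.291, 0.1926]
eef_rot: [0.999, 0.047, 0.003, 0.0]
ft_force: [0.5, -0.9, -0.7]
width: 0.01
T [-0.356  5.167  0.143] R [ 0.073 -0.49   0.099] at [ 0.5309 -0.291   0.1926] F [ 0.5 -0.9 -0.7] t 18.75 w 0.01 q [ 0.11  0.32  0.39  1.6  -0.13  1.25 -0.95]
```

```bash
python3 -m inch '{"translation":[[-0.1,0,0.5],[-0.1,0.3,0.95],[-0.1,0.7,1],[-0.1,1,1]],"rot":[[0,0,0],[0,0,0],[0,0,0],[0,0,0.03]],"jaw":[0,0,0,0]}';python3 -m inch '{"translation":[[0,0.5,0.1],[0,1,0.2],[0,1,0.2]],"rot":[[0,0,0.02],[0,0,0.03],[0,0,0.03]],"jaw":[0,0,0]}';python3 -m inch '{"translation":[[0,0.5,0],[0,1,0],[0,1,0]],"rot":[[0.01,-0.06,0.01],[0.02,-0.12,0.03],[0.02,-0.12,0.03]],"jaw":[0,0,0]}';python3 -m inch '{"translation":[[0,0.5,0],[0,1,0],[0,1,0]],"rot":[[0.01,-0.06,0.01],[0.02,-0.12,0.01],[0.02,-0.12,0.01]],"jaw":[0,0,0]}';python3 -c "
from h import *
slot('thin',.112)"
```

```text
time: 19.15
ee_pos: [0.5218, -0.1888, 0.2952]
eef_rot: [0.998, 0.063, 0.005, 0.0]
ft_force: [0.6, 0.3, -2.3]
width: 0.0098
time: 19.45
ee_pos: [0.5223, -0.0814, 0.3161]
eef_rot: [0.996, 0.084, 0.006, -0.001]
ft_force: [-0.0, 0.5, -1.8]
width: 0.0102
time: 19.75
ee_pos: [0.521, 0.0249, 0.316]
eef_rot: [0.992, 0.103, 0.07, -0.008]
ft_force: [0.4, -0.9, -0.3]
width: 0.0097
time: 20.05
ee_pos: [0.519, 0.1311, 0.3156]
eef_rot: [0.985, 0.112, 0.134, -0.013]
ft_force: [-0.4, -0.0, -1.0]
width: 0.0097
T [-0.238  0.946 -1.086] R [ 0.055 -0.237 -0.025] at [0.519  0.1311 0.3156] F [-0.4 -0.  -1. ] t 20.05 w 0.0097 q [-0.36 -0.1   0.    1.79  0.04  1.18 -1.71]
```

```bash
python3 -m inch '{"translation":[[-0.06,0.5,0],[-0.15,0.946,0],[-0.238,0.946,-0.2],[-0.238,0.946,-0.6],[-0.238,0.946,-1],[-0.238,0.946,-1]],"rot":[[0.02,-0.1,0],[0.04,-0.2,-0.01],[0.055,-0.237,-0.025],[0.055,-0.237,-0.025],[0.055,-0.237,-0.025],[0.055,-0.237,-0.025]],"jaw":[0,0,0,0,0,0]}';python3 -c "
from h import *
slot('thin',.104);slot('thin',.06)
cv2.imwrite('pics/c.png',np.hstack([cv2.resize(eyes.camera('scene')[130:270,190:330],(400,400)),cv2.resize(eyes.camera('wrist')[60:270,140:430],(400,400))]))"
```

```text
time: 20.65
ee_pos: [0.4925, 0.2232, 0.2094]
eef_rot: [0.962, 0.096, 0.253, -0.024]
ft_force: [-0.2, -0.3, -0.5]
width: 0.01
T [ 0.067  0.033 -0.093] R [ 0.005 -0.008  0.001] at [0.4925 0.2232 0.2094] F [-0.2 -0.3 -0.5] t 20.65 w 0.01 q [-0.42 -0.15 -0.2   2.13  0.28  0.71 -2.18]
T [ 0.283  0.076 -0.474] R [ 0.005 -0.008  0.001] at [0.4925 0.2232 0.2094] F [-0.2 -0.3 -0.5] t 20.65 w 0.01 q [-0.42 -0.15 -0.2   2.13  0.28  0.71 -2.18]
```

View pics/c.png

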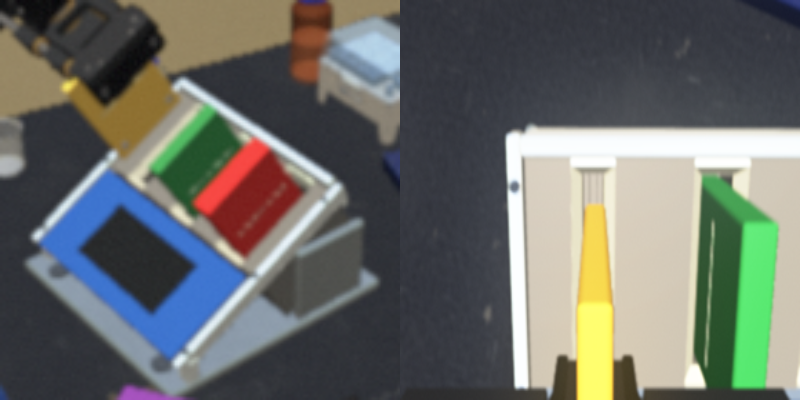

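Green stands level with red, and yellow is aligned with the thin slot (column 595). Inserting yellow.

```bash
python3 -m inch '{"translation":[[0.065,0.033,-0.09],[0.13,0.046,-0.24],[0.2,0.06,-0.37],[0.23,0.068,-0.43],[0.25,0.072,-0.46],[0.25,0.072,-0.46]],"rot":[[0,-0.008,0],[0,-0.008,0],[0,-0.008,0],[0,-0.008,0],[0,-0.008,0],[0,-0.008,0]],"jaw":[0,0,0,0,0,0]}';python3 -c "
from h import *
slot('thin',.0386)"
```

```text
time: 21.35
ee_pos: [0.5209, 0.2325, 0.1711]
eef_rot: [0.96, 0.096, 0.261, -0.025]
ft_force: [-6.4, -1.9, 3.7]
width: 0.0101
T [ 0.103  0.005 -0.276] R [0.001 0.008 0.001] at [0.5209 0.2325 0.1711] F [-6.4 -1.9  3.7] t 21.35 w 0.0101 q [-0.41 -0.05 -0.21  2.13  0.37  0.6  -2.25]
```

Contact came 11 mm deep: the tool is about 5 mm too far up the slope and 1.5 mm too far in +y. Correcting.

```bash
python3 -m inch '{"translation":[[-0.03,-0.012,0.02],[-0.054,-0.027,0.0],[-0.054,-0.027,0.0],[-0.054,-0.027,0.0]],"rot":[[0,0.008,0],[0,0.008,0],[0,0.008,0],[0,0.008,0]],"jaw":[0,0,0,0]}';cat >> h.py <<'E'
def inslot(n):
    s=r.read_state();print(n,'x,y,out mm',(Rr.inv().apply(s['ee_pos']-M0)*1000-[0,SL[n]*1000,0]).round(1))
E
python3 -c "
from h import *
slot('thin',.0386);inslot('thin')"
```

```text
time: 21.75
ee_pos: [0.5156, 0.2298, 0.1713]
eef_rot: [0.961, 0.096, 0.258, -0.025]
ft_force: [-0.5, 0.3, -1.2]
width: 0.0101
T [ 0.156  0.031 -0.278] R [0.    0.    0.001] at [0.5156 0.2298 0.1713] F [-0.5  0.3 -1.2] t 21.75 w 0.0101 q [-0.41 -0.06 -0.21  2.14  0.35  0.6  -2.24]
thin x,y,out mm [ 0.1  0.  70.7]
```

```bash
python3 -m inch '{"translation":[[0.02,0.004,-0.043],[0.045,0.01,-0.087],[0.07,0.015,-0.13],[0.07,0.015,-0.13]],"rot":[[0,0,0],[0,0,0],[0,0,0],[0,0,0]],"jaw":[0,0,0,0]}';python3 -c "
from h import *
slot('thin',.0386);inslot('thin')"
```

```text
time: 22.15
ee_pos: [0.5225, 0.2311, 0.1571]
eef_rot: [0.961, 0.096, 0.257, -0.025]
ft_force: [0.4, 0.3, -0.8]
width: 0.0098
T [ 0.088  0.019 -0.137] R [ 0.001 -0.001  0.001] at [0.5225 0.2311 0.1571] F [ 0.4  0.3 -0.8] t 22.15 w 0.0098 q [-0.41 -0.02 -0.21  2.14  0.38  0.57 -2.26]
thin x,y,out mm [-0.9 -0.1 54.9]
```

```bash
python3 -m inch '{"translation":[[0.03,0.006,-0.045],[0.06,0.013,-0.09],[0.08,0.018,-0.13],[0.085,0.018,-0.135],[0.085,0.018,-0.135]],"rot":[[0,0,0],[0,0,0],[0,0,0],[0,0,0],[0,0,0]],"jaw":[0,0,0,0,0]}';python3 -m inch '{"translation":[[0.01,0.002,-0.017],[0.01,0.002,-0.017]],"rot":[[0,0,0],[0,0,0]],"jaw":[0,0]}';python3 -c "
from h import *
inslot('thin')"
```

```text
time: 22.65
ee_pos: [0.531, 0.2329, 0.1434]
eef_rot: [0.961, 0.096, 0.257, -0.025]
ft_force: [-0.7, 0.3, -1.1]
width: 0.01
time: 22.85
ee_pos: [0.5322, 0.2332, 0.1421]
eef_rot: [0.961, 0.096, 0.257, -0.025]
ft_force: [-1.0, 0.1, 0.5]
width: 0.01
thin x,y,out mm [ 0.2  0.1 36.9]
```

```bash
python3 -m inch '{"translation":[[0.01,0.002,-0.017],[0.01,0.002,-0.017]],"rot":[[0,0,0],[0,0,0]],"jaw":[0,0]}';python3 -c "
from h import *
inslot('thin')"
```

```text
time: 23.05
ee_pos: [0.5334, 0.2336, 0.1416]
eef_rot: [0.961, 0.096, 0.258, -0.025]
ft_force: [-11.2, -4.1, 12.5]
width: 0.0101
thin x,y,out mm [ 1.1  0.2 35.9]
```

```bash
python3 -m inch '{"translation":[[0,0,0],[0,0,0],[-0.1,-0.02,0.175],[-0.3,-0.06,0.525],[-0.4,-0.08,0.8],[-0.5,-0.3,1],[-0.5,-0.5,1]],"rot":[[0,0,0],[0,0,0],[0,0,0],[0,0,0],[0,0,0],[0,0,0],[0,0,0]],"jaw":[24,24,24,26,26,26,26]}';python3 -c "
from h import *
need([.48,.16,.26],11,30)
cv2.imwrite('pics/d.png',np.hstack([cv2.resize(eyes.camera('scene')[130:270,190:330],(400,400)),cv2.resize(eyes.camera('wrist')[60:270,100:460],(400,400))]))"
```

```text
time: 23.75
ee_pos: [0.4838, 0.1842, 0.2453]
eef_rot: [0.96, 0.096, 0.26, -0.026]
ft_force: [0.8, 0.5, -0.1]
width: 0.0262
T [-0.038 -0.242  0.147] R [-0.001  0.005 -0.008] at [0.4838 0.1842 0.2453] F [ 0.8  0.5 -0.1] t 23.75 w 0.0262 q [-0.4  -0.26 -0.15  2.15  0.2   0.76 -2.03]
```

View pics/d.png

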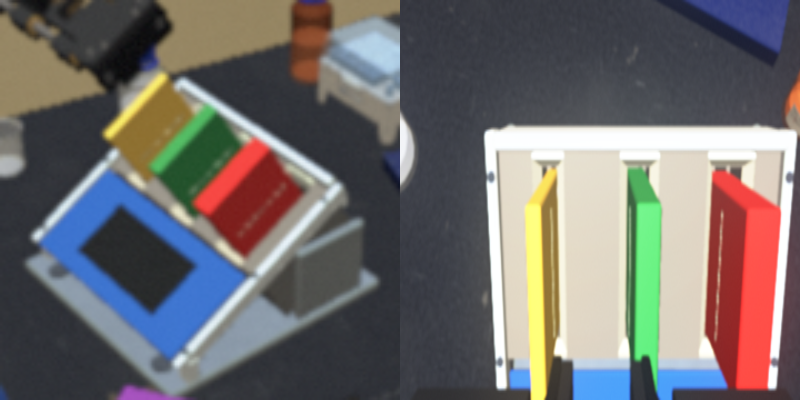

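All three plates stand out equally, with their top edges at the same row (about 205), upright in their slots. The cover is open and the hand is clear.

```bash
python3 -m inch '{"translation":[[-0.1,-0.1,0.4],[-0.1,-0.1,0.4],[-0.1,-0.1,0.4]],"rot":[[0,0,0],[0,0,0],[0,0,0]],"jaw":[26,26,26]}';python3 -c "
from bench import r
print(r.close_job())"
```

```text
time: 24.15
ee_pos: [0.4741, 0.172, 0.2833]
eef_rot: [0.961, 0.094, 0.259, -0.025]
ft_force: [-0.1, 0.2, 0.3]
width: 0.0261
the job is handed in; nothing more can be done
None
```

The job is handed in at about 24 s of the 72 s allowed. All three plates are in their own slots and the cover is open; the hand-in reported no verdict.

- **Cover:** I pressed on the pad with about 15 N, slightly above the suggested 6–12 N, and dragged it about 104 mm to its end stop. A force of about 12 N built up along the slope there.
- **Plates:** I seated red (22 mm), then green (16 mm), then yellow (10 mm). Each was pushed until it met its step with about 11–23 N, then released.
- **Yellow on the way in:** It first touched the tapered mouth at 11 mm depth because the tool was about 5 mm too far up the slope. I backed off, realigned and inserted it freely. It stopped 1–3 mm deeper than its grasp height predicted, probably because it slipped slightly in the jaws.
- **Last checks:** The final camera view shows the plates standing level and parallel, the cover open and the gripper clear of everything. This was judged by eye; I did not measure the final plate poses. I also did not re-measure the bystanders, but the arm passed none of them closely and felt no contact away from the plates and the pad.

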